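# Weigh the cream jug on the sprung hand scale

## Task

Take the yellow hand scale from its iron fork, catch the cream jug's overhead handle with the scale's hook and lift it until the jug hangs clear of the ledge, and hold it there, steady, for a second or two so that the weight can be read. Then set the jug down gently, upright and with its whole foot on the round dark slate mat, unhook it and hang the scale back in its fork. Handle the jug only by the hook, never with the gripper, and leave the decanter, glasses and stopper where they stand.

Things in the scene. Friction and masses are not known exactly. Their poses are not given: they have to be found in the camera images.
- scale: Yellow sprung hand scale, mass 0.26 kg, z up. Origin: underside centre of its aluminium flange (40 x 78 x 6 mm in x, y, z). Above it a black rubber grip, 26 x 26 mm, 6 to 60 mm above the origin: grip here, either way round. Below it the case, 30 x 30 mm, to 50 mm under the origin, then the steel hook. At the start the flange rests on the fork's prongs, the case between them.
- scale_hook (a joint): How far the hook is drawn out of the case, in m: 0 unloaded, stop at 0.030. Preloaded spring: it begins to move at a load of 1.4 N and then gives 1 mm per 0.3 N; the jug draws it about 8 to 20 mm.
- hook_seat (a point): Lowest point of the hook's wire centre line, on the scale's axis, 105 mm under the scale's origin unloaded. The hook is a J of 6 mm round wire in the scale's xz plane, open to the scale's +x. A bar enters from +x, over the tip, with its centre 26 to 36 mm above this point, until above it, then drops in as the scale rises.
- jug: Cream ceramic jug, empty, 0.4 to 0.72 kg, origin at its foot's centre, z up. Foot radius 42, belly 52, rim 45 mm at 85 mm height, open, short spout at -x. A fixed overhead handle of 8 mm round steel bar spans it along its y axis: legs at y = -47 and +47 mm, a slight peak midway, 49 mm free between rim height and the peak. At the start it stands on the ledge (z = 0).
- handle_mid (a point): Centre of the bar at the peak of the jug's handle, 138 mm above the jug's origin; the bar runs along its y axis, falling 13 mm over the 38 mm to either side.
- stand: Fixed black iron fork stand, origin under its base (120 x 120 x 12 mm). A post 55 mm to +x carries two prongs along x, at y = -30 and +30 mm, 14 mm wide, 46 mm clear between, tops 150 mm up, from x = -36 to +43 mm, with 6 mm lips at the -x ends; open to -x. Nothing is higher than the lips: the scale lifts straight up and is lowered straight back, aligned with the fork.
- fork_seat (a point): Point midway between the prongs at the height of their tops, where the scale's origin belongs when it hangs; its x axis is the stand's.
- mat: Fixed round dark slate mat, radius 80 mm, 6 mm thick, origin at the centre of its underside on the ledge.
- decanter: Bystander: hexagonal glass decanter, 84 mm wide, 160 mm tall, origin at the centre of its underside.
- glass_a: Bystander: clear rocks glass, radius 40 mm, 85 mm tall, origin at the centre of its underside.
- glass_b: Bystander: amber rocks glass, radius 40 mm, 85 mm tall, origin at the centre of its underside.
- stopper: Bystander: chrome stopper standing on its 48 mm flat top, 68 mm tall, origin at the centre of its underside.
- hook_tip (a point): Centre of the hook's free tip (wire radius 3 mm), 17 mm to the scale's +x of the seat and 17 mm above it. Opposite, the wire's back stands 16 mm to -x of the seat, rising to 37 mm above it, then slopes back to the axis 49 mm above the seat and up into the case (case bottom 55 mm above the seat).
Mind the look-alikes: they are no part of the job. Leave any brown look-alike of the mat alone.

How it is judged:
By the outcome, as a careful person would: the job done as asked, in the order asked, and still so for the second after the job is handed in, with the robot touching nothing.
It also fails if it takes over 67 s, if anything falls off the work surface, if the arm or the gripper's body presses on something with over 40 N, if the wrist force passes 120 N, or if a joint passes its speed limit or range.

## Robot

A 6-joint arm with a two-finger parallel gripper is mounted at the origin on the work surface. World frame = base frame: x ahead of the robot, y to its left, z up, the work surface at z = 0. Lengths are in m, angles in rad, forces in N, time in s.
With the tool pointing down it reaches from about 0.35 to 0.775 m from the base axis. Payload 5.5 kg.
Tool frame: the origin (TCP) lies at the very end of the fingers, on their centre line; the grasp point (between the pads) lies 19 mm behind it (manip.grip_depth is the distance from the TCP to the grasp point, in m); x points along the fingers, y is the direction in which the jaws open and shut, and the axes are right-handed (so a half turn about x gives the same grasp; the last joint's range is limited). The gripper opens to 85 mm and grips with 20 to 120 N. Pads are 22 mm wide; open, the fingers measure 114 mm over their backs; the gripper's body (76 mm by 85 mm) begins 54 mm behind the grasp point. The pads swing forward as they close: fully open they stand 13 mm farther back than shut.
Start: joints at [-1.464, 0.313, 0.046, 1.304, 0, 1.431], TCP at [0.14, -0.558, 0.231] pointing down, gripper open.
Joint ranges: [-2.76, 2.76], [-0.86, 1.69], [-1.03, 1.26], [-2.2, 2.34], [-1.47, 1.5], [-3.14, 3.14]. Speed limits (rad/s): [2.57, 2.57, 3.14, 3.14, 3.14, 3.14].

## Interface

Orientations are given as a 3x3 rotation matrix whose columns are the frame's x, y, z axes.
In Python, from workcell import manip, imaging gives the robot as it stands.
- The arm moves only by the tool servo_tool, never from a script. Its argument "motion" is a list of rows, each an object of numbers: "grip": the opening, from 0 (shut) to 1 (fully open); "x", "y", "z": the shift along the tool's x, y, z in mm; "twist": the turn about the tool's x in degrees. In form: [{"grip": .., "x": .., "y": .., "z": .., "twist": ..}, ...]. A call has exactly 10 rows; each row is the pose to reach, as a shift and turn from the pose commanded when the call began, along the tool's axes at that moment; what a row does not reach only later rows make up. A row lasts 1/8 s, in which the tool goes at most 62.5 mm and 10.7 degrees, less where a joint would pass 70% of its speed; a pose out of reach is approached as far as the arm can. A call with a gripper value outside its range is refused whole. The fingers move at their own pace and stop on an object; "squeeze" is the grip in N (left out, the last holds). Time passes only in rows, so rows that repeat a pose let the fingers close, or fill a call up. It gives the time, the measured TCP pose, the force and the opening at its end, in the units of the state.
- manip.state(): the state, without advancing time (a new reading comes with each control period).
- imaging.camera(name): name is "scene" or "top"; returns a dict with "frame" (480x640x3 uint8, red, green, blue), "depth" (480x640 float32, m along the optical axis (not along the pixel's ray), 0 where there is no reading), "vertical_fov" (degrees; the focal length in pixels is half the picture's height over the tangent of half this angle, whatever the lens; pixels are square), "cx", "cy" (the principal point, pixels), "T" (4x4, takes a point from camera to world coordinates). Camera axes: x right, y up, looking along -z (the intrinsics and any distortion apply to the point x, -y, -z); pixel columns grow to the right and rows downward; lengths in m; the calibration is good to about 2 mm. A picture is of the moment at which its call begins.
- manip.job_done(): hands the job in, once; it reports no verdict.
The state is a dict: "clock": time; "joint_positions": joint angles; "dq": joint speeds; "tau": joint torques, N m; "tcp_pos": TCP position; "orientation": TCP orientation; "ft_force": force on the tool from outside, world axes, zero at the start; "ft_torque": the same for the moment, N m; "grip_width": finger opening in m.
Only numpy, scipy, OpenCV 4.12 (cv2) and the standard library are available. Lean on these libraries where they do the work, as an engineer would, in place of code of your own. Each camera call takes 0.05 s, during which the arm holds its last target. There are 200 camera calls.

## Working session

There is one attempt and no reset: what is moved stays moved. The work goes in short steps, Python scripts to look and compute and a tool call to move; the robot and the scene stay as the last step left them, time stands still between calls to the robot, and variables do not carry over. Pictures are saved under pics/ and viewed, about 8 in all and at most 12, crops included, and the job is handed in when it is done.

Besides the shell and the picture viewer there is one more tool, called after "Request:" as a command line: name --argument value ..., lists and objects as JSON in quotes. servo_tool: Moves the arm, as the interface text tells. Its arguments: {"type":"object","properties":{"motion":{"type":"array"},"squeeze":{"type":"number"}},"required":["motion"]}

```bash
mkdir -p pics; ls; cat > h.py <<'E'
import numpy as np, cv2
from workcell import manip, imaging
def cam(n):
    c=imaging.camera(n); c['f']=240/np.tan(np.radians(c['vertical_fov'])/2); return c
def pts(c):
    v,u=np.mgrid[0:480,0:640]; d=c['depth']
    P=np.stack([(u-c['cx'])/c['f']*d,-(v-c['cy'])/c['f']*d,-d,np.ones_like(d)],-1)
    return (P@c['T'].T)[...,:3]
def ray(c,u,v,z):
    d=c['T'][:3,:3]@np.array([(u-c['cx'])/c['f'],-(v-c['cy'])/c['f'],-1]); o=c['T'][:3,3]
    return o+d*(z-o[2])/d[2]
def proj(c,p):
    q=np.linalg.inv(c['T'])@np.append(p,1); return c['cx']+c['f']*q[0]/-q[2], c['cy']-c['f']*q[1]/-q[2]
def save(c,name,box=None,s=1):
    im=c['frame'][...,::-1]
    if box: x0,y0,x1,y1=box; im=im[y0:y1,x0:x1]
    cv2.imwrite('pics/'+name,cv2.resize(im,None,fx=s,fy=s,interpolation=cv2.INTER_CUBIC))
E
python3 - <<'E'
from h import *
for n in('scene','top'):
    c=cam(n); save(c,n+'0.png'); np.savez('pics/%s0.npz'%n,**{k:v for k,v in c.items()})
    print(n,{k:v for k,v in c.items() if k not in('frame','depth')}, (c['depth']>0).mean())
print(manip.state())
E
```

```text
pics
scene {'vertical_fov': 54.884495481810696, 'cx': 319.4281564048363, 'cy': 233.904432051866, 'T': array([[ 0.88120654, -0.33711102,  0.33140789,  0.82132456],
       [ 0.47271944,  0.62338539, -0.62283785, -0.5854417 ],
       [ 0.00337067,  0.70551174,  0.70869022,  0.75470616],
       [ 0.        ,  0.        ,  0.        ,  1.        ]]), 'f': np.float64(462.17252147523396)} 0.9958138020833334
top {'vertical_fov': 55.74663461714262, 'cx': 320.03820295759, 'cy': 244.14807427480093, 'T': array([[ 7.87236149e-03,  9.92044673e-01, -1.25639931e-01,
         3.63454182e-01],
       [-9.99968140e-01,  7.97595312e-03,  3.21483250e-04,
        -1.20058713e-02],
       [ 1.32102395e-03,  1.25633398e-01,  9.92075856e-01,
         1.30016854e+00],
       [ 0.00000000e+00,  0.00000000e+00,  0.00000000e+00,
         1.00000000e+00]]), 'f': np.float64(453.79202562852674)} 0.995869140625
{'clock': 0.1, 'joint_positions': array([-1.46359133e+00,  3.13939818e-01,  4.50848596e-02,  1.30358826e+00,
        3.48184415e-05,  1.43120730e+00]), 'dq': array([-0.00041141, -0.00074319,  0.00126435,  0.00075963, -0.00031137,
        0.00132238]), 'tau': array([ 5.03022282e-03, -4.81721199e+01,  2.99246407e+01,  1.27061279e-02,
       -1.01175042e-04,  1.95692814e-05]), 'tcp_pos': array([ 0.14042857, -0.55712195,  0.23048661]), 'orientation': array([[-1.41598087e-04,  2.44296244e-01, -9.69700637e-01],
       [ 1.64115886e-03, -9.69699284e-01, -2.44296142e-01],
       [-9.99998643e-01, -1.62602466e-03, -2.63621381e-04]]), 'ft_force': array([-0.29273497,  0.21096313,  0.26375924]), 'ft_torque': array([-0.02523847, -0.02015168, -0.00977509]), 'grip_width': 0.08550625281022302}
```

View pics/scene0.png

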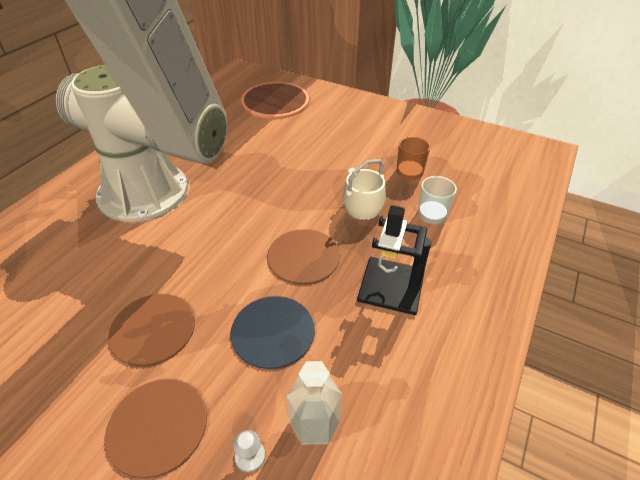

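View pics/top0.png

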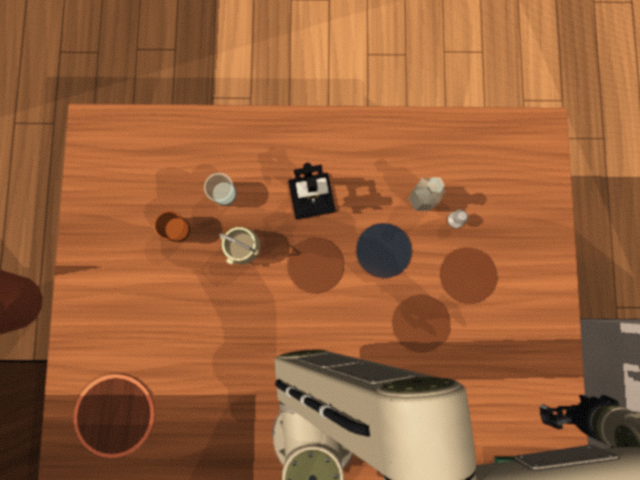

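The scene view shows the slate mat at (273,331), with brown look-alikes at (303,256), (152,328) and (156,427). The jug is at (365,190) and the fork with the scale at (395,255). In the top view the mat is at (384,250), the jug at (240,243) and the fork at (312,193). The dark blue-grey disc is the slate mat, and the others are brown.

```bash
cat > m.py <<'E'
from h import *
C={n:dict(np.load('pics/%s0.npz'%n)) for n in('scene','top')}
for n,c in C.items():
    P=pts(c); hsv=cv2.cvtColor(c['frame'],cv2.COLOR_RGB2HSV)
    box={'scene':(225,290,320,370),'top':(350,215,418,285)}[n]
    m=np.zeros((480,640),bool); x0,y0,x1,y1=box; m[y0:y1,x0:x1]=True
    rgb=c['frame'].astype(int); k=(m&(rgb[...,2]>rgb[...,0])).astype(np.uint8)
    cs,_=cv2.findContours(k,0,1); cc=max(cs,key=cv2.contourArea)
    W=np.array([ray(c,u,v,.006)[:2] for u,v in cc[:,0]],np.float32); print(n,'mat',cv2.minEnclosingCircle(W),W.mean(0), 'z',np.median(P[k>0][:,2]))
    def circ(p):
        A=np.c_[2*p,np.ones(len(p))]; s=np.linalg.lstsq(A,(p**2).sum(1),rcond=None)[0]; return s[:2],np.sqrt(s[2]+s[:2]@s[:2])
    # jug
    x0,y0,x1,y1={'scene':(335,150,392,225),'top':(210,220,272,272)}[n]
    Q=P[y0:y1,x0:x1].reshape(-1,3)
    h=Q[(Q[:,2]>.1)&(Q[:,2]<.16)]; r=Q[(Q[:,2]>.083)&(Q[:,2]<.088)]
    print(' handle n',len(h),h.mean(0),'top',h[h[:,2].argmax()], 'svd',np.linalg.svd(h[:,:2]-h[:,:2].mean(0),full_matrices=False)[2][0])
    print(' ext', (lambda t:(t.min(),t.max()))((h[:,:2]-h[:,:2].mean(0))@np.linalg.svd(h[:,:2]-h[:,:2].mean(0),full_matrices=False)[2][0]))
    b=Q[(Q[:,2]>.02)&(Q[:,2]<.08)]; print(' rim',len(r),circ(r[:,:2]) if len(r)>5 else '', 'all', Q[Q[:,2]>.02].min(0),Q[Q[:,2]>.02].max(0))
    # stand
    x0,y0,x1,y1={'scene':(352,195,440,318),'top':(280,155,345,225)}[n]
    Q=P[y0:y1,x0:x1].reshape(-1,3); R=rgb[y0:y1,x0:x1].reshape(-1,3)
    for lo,hi,nm in((.144,.153,'prong'),(.153,.162,'flange'),(.2,.23,'griptop'),(.008,.016,'base')):
        s=Q[(Q[:,2]>lo)&(Q[:,2]<hi)]
        if nm=='flange': s=Q[(Q[:,2]>lo)&(Q[:,2]<hi)&(R.min(1)>110)]
        if len(s)<4: print(nm,len(s));continue
        print(' ',nm,len(s),s.mean(0),s.min(0),s.max(0),cv2.minAreaRect((s[:,:2]*1000).astype(np.float32)))
    # bystanders
c=C['top'];save(c,'crop1.png',(200,150,350,275),4)
E
python3 m.py
```

```text
scene mat ((0.5143076181411743, -0.19579634070396423), 0.07889071106910706) [ 0.5153497  -0.19813623] z 0.005145633986444076
 handle n 232 [0.5455619  0.15797662 0.13253795] top [0.63568051 0.02484309 0.15572248] svd [ 0.50966981 -0.86037009]
 ext (np.float64(-0.08568226559077886), np.float64(0.16229733118269724))
 rim 144 (array([0.51557618, 0.20887838]), np.float64(0.0442911927908131)) all [ 0.46340489 -0.5854417   0.02000176] [0.82132456 0.26029865 0.75470616]
  prong 627 [0.69088041 0.01251091 0.14867075] [ 0.62057683 -0.03014964  0.14400937] [0.72599712 0.0616244  0.15298971] ((675.5711059570312, 15.544658660888672), (103.0982437133789, 79.11466217041016), 12.409256935119629)
  flange 361 [ 0.66073245 -0.00223308  0.15525495] [ 0.6314577  -0.03008351  0.15300218] [0.68216313 0.0520009  0.16030208] ((656.9569702148438, 10.2991943359375), (39.8958740234375, 79.74590301513672), 10.037541389465332)
  griptop 190 [0.65756086 0.00742904 0.20761372] [ 0.64252033 -0.00437493  0.20008093] [0.67091415 0.02344137 0.21125085] ((656.9127807617188, 10.337194442749023), (25.8332576751709, 27.7
[... 915 characters left out ...]
287109375), 12.225603103637695)
  flange 277 [0.65366268 0.0119259  0.1564283 ] [ 0.63007923 -0.02665642  0.15302086] [0.67911411 0.04846052 0.16082799] ((655.3114624023438, 10.227611541748047), (39.245025634765625, 75.4737548828125), 10.328174591064453)
  griptop 114 [0.65399023 0.00897886 0.20951304] [ 0.64003979 -0.00373232  0.20174703] [0.66921797 0.02118051 0.21456612] ((655.0474853515625, 9.209480285644531), (26.59103775024414, 25.80253028869629), 11.754125595092773)
  base 872 [0.65310055 0.01454675 0.01198756] [ 0.59931672 -0.05493196  0.00801027] [0.73926585 0.09187148 0.01598551] ((678.3280639648438, 16.656883239746094), (148.93165588378906, 123.70106506347656), 11.273436546325684)
```

```bash
python3 - <<'E'
from h import *
c=dict(np.load('pics/scene0.npz')); save(c,'crop2.png',(330,130,450,320),3.1)
E
```

```text
(no output)
```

View pics/crop2.png

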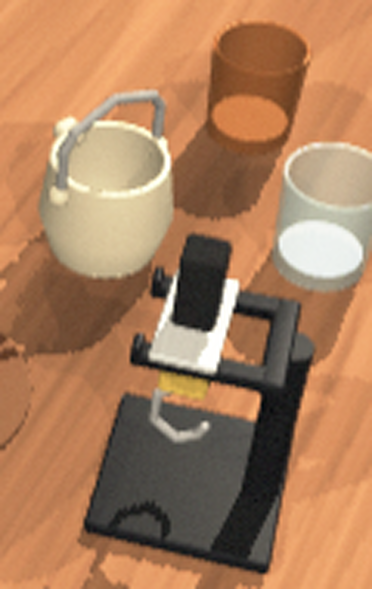

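View pics/crop1.png

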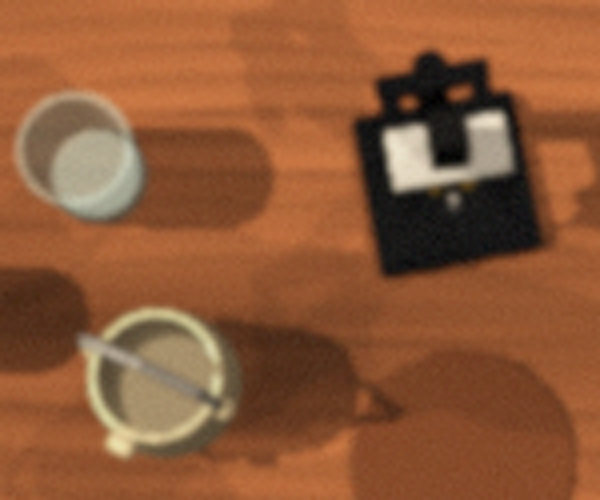

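The enlarged crops show the scale on the fork. Its hook tip in crop2 at (205,425) faces the post, so the scale's yaw equals the stand's, about +10°. The jug's handle in crop1 runs from (80,340) to (225,410), with the spout at (120,440). Next I refine the handle direction and plan the approach.

```bash
cat >> h.py <<'E'
def plan(p,yaw):
    s=manip.state(); R=s['orientation']; d=R.T@(np.array(p)-s['tcp_pos'])*1000
    psi=np.degrees(np.arctan2(R[1,1],R[0,1])); tw=(psi-yaw+180)%360-180
    print('plan x %.1f y %.1f z %.1f twist %.1f | tilt %s'%(*d,tw,np.round(R[:,0],4)))
    return d,tw
def smooth(d,tw,g):
    for i in range(1,11):
        t=i/10; k=t*t*(3-2*t); print('  ',np.round(d*k).astype(int),round(tw*k))
E
python3 - <<'E'
from h import *
for n in('scene','top'):
    c=dict(np.load('pics/%s0.npz'%n)); P=pts(c).reshape(-1,3)
    j=np.hypot(P[:,0]-.5146,P[:,1]-.2083)<.06
    h=P[j&(P[:,2]>.115)&(P[:,2]<.155)]; m=h[:,:2].mean(0); a=np.linalg.svd(h[:,:2]-m,full_matrices=False)[2][0]; a*=np.sign(a[1])
    t=(h[:,:2]-np.array([.5146,.2083]))@a
    print(n,len(h),m,'yaw of jug x',np.degrees(np.arctan2(a[1],a[0]))-90,'t',t.min(),t.max(),'perp off',np.median((h[:,:2]-np.array([.5146,.2083]))@np.array([a[1],-a[0]])))
    print(np.c_[np.round(t,3),h[:,2].round(3)][np.argsort(t)][::max(1,len(t)//12)].tolist())
# stand yaw from base front edge / flange
d,tw=plan([.656,.0102,.26],10)
E
```

```text
scene 138 [0.51636319 0.20219092] yaw of jug x -25.759946447835162 t -0.04806008653644049 0.048638680237521305 perp off 0.004393182666830671
[[-0.048, 0.117], [-0.042, 0.123], [-0.036, 0.129], [-0.031, 0.129], [-0.022, 0.131], [-0.015, 0.135], [-0.009, 0.135], [-0.003, 0.14], [0.005, 0.14], [0.016, 0.137], [0.024, 0.129], [0.034, 0.126], [0.042, 0.128]]
top 115 [0.51498832 0.20346625] yaw of jug x -25.00636516457098 t -0.05057394172834469 0.049052436544308665 perp off 0.0024142856161204038
[[-0.051, 0.116], [-0.043, 0.124], [-0.037, 0.131], [-0.029, 0.133], [-0.022, 0.133], [-0.015, 0.134], [-0.008, 0.139], [-0.001, 0.14], [0.006, 0.141], [0.015, 0.131], [0.024, 0.131], [0.033, 0.129], [0.041, 0.126]]
plan x -28.7 y -424.2 z -638.6 twist -85.9 | tilt [-1.0e-04  1.6e-03 -1.0e+00]
```

Request:
servo_tool --motion '[{"grip":1,"x":-3,"y":-15,"z":-22,"twist":-4},{"grip":1,"x":-8,"y":-40,"z":-60,"twist":-9},{"grip":1,"x":-14,"y":-70,"z":-105,"twist":-15},{"grip":1,"x":-20,"y":-100,"z":-150,"twist":-22},{"grip":1,"x":-28,"y":-130,"z":-196,"twist":-29},{"grip":1,"x":-28,"y":-160,"z":-241,"twist":-36},{"grip":1,"x":-28,"y":-190,"z":-286,"twist":-43},{"grip":1,"x":-28,"y":-220,"z":-331,"twist":-50},{"grip":1,"x":-28,"y":-250,"z":-376,"twist":-57},{"grip":1,"x":-28,"y":-280,"z":-421,"twist":-63}]'

```text
clock: 1.35
tcp_pos: [0.4809, -0.1804, 0.2595]
orientation: [[0.0, 0.976, -0.216], [0.0, -0.216, -0.976], [-1.0, 0.0, -0.0]]
ft_force: [1.0, -1.9, 0.4]
grip_width: 0.0854
```

```bash
python3 -c "
from h import *
plan([.656,.0102,.24],10)"
```

```text
plan x 19.5 y 129.7 z -224.0 twist -22.5 | tilt [ 1.e-04  1.e-04 -1.e+00]
```

Request:
servo_tool --motion '[{"grip":1,"x":0,"y":18,"z":-32,"twist":-4},{"grip":1,"x":0,"y":40,"z":-70,"twist":-8},{"grip":1,"x":0,"y":64,"z":-110,"twist":-12},{"grip":1,"x":0,"y":88,"z":-152,"twist":-16},{"grip":1,"x":0,"y":108,"z":-186,"twist":-20},{"grip":1,"x":5,"y":122,"z":-210,"twist":-22},{"grip":1,"x":10,"y":128,"z":-221,"twist":-22.5},{"grip":1,"x":15,"y":129.7,"z":-224,"twist":-22.5},{"grip":1,"x":19,"y":129.7,"z":-224,"twist":-22.5},{"grip":1,"x":19.5,"y":129.7,"z":-224,"twist":-22.5}]'

```text
clock: 2.6
tcp_pos: [0.6559, 0.0054, 0.2397]
orientation: [[-0.001, 0.986, 0.166], [-0.0, 0.166, -0.986], [-1.0, -0.001, 0.0]]
ft_force: [0.5, 0.0, -0.9]
grip_width: 0.0852
```

```bash
python3 -c "
from h import *
plan([.656,.0102,.164],10)
c=cam('scene');save(c,'s1.png',(330,60,490,320),2.2)"
```

```text
plan x 75.7 y 1.0 z -4.7 twist -0.4 | tilt [-7.e-04 -1.e-04 -1.e+00]
```

View pics/s1.png

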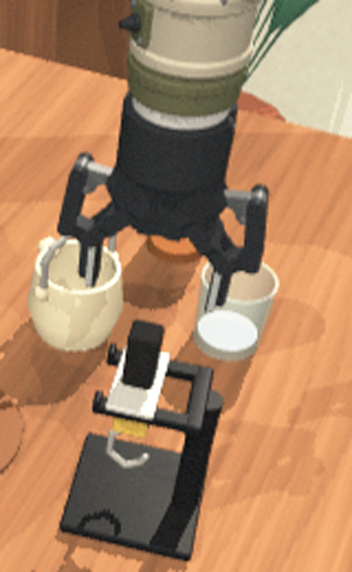

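The open jaws are above the grip, in line with it, and the way down is clear.

Request:
servo_tool --motion '[{"grip":1,"x":5,"y":0,"z":-4.7,"twist":0},{"grip":1,"x":15,"y":0,"z":-4.7,"twist":0},{"grip":1,"x":30,"y":0,"z":-4.7,"twist":0},{"grip":1,"x":46,"y":0,"z":-4.7,"twist":0},{"grip":1,"x":60,"y":0,"z":-4.7,"twist":0},{"grip":1,"x":70,"y":0,"z":-4.7,"twist":0},{"grip":1,"x":75,"y":0,"z":-4.7,"twist":0},{"grip":0.6,"x":75.5,"y":0,"z":-4.7,"twist":0},{"grip":0.4,"x":75.5,"y":0,"z":-4.7,"twist":0},{"grip":0.3,"x":75.5,"y":0,"z":-4.7,"twist":0}]' --squeeze 60

```text
clock: 3.9
tcp_pos: [0.6562, 0.0109, 0.1649]
orientation: [[0.001, 0.986, 0.167], [-0.0, 0.167, -0.986], [-1.0, 0.001, 0.0]]
ft_force: [-0.1, -0.1, 0.2]
grip_width: 0.0325
```

Request:
servo_tool --motion '[{"grip":0.25,"x":0,"y":0,"z":0,"twist":0},{"grip":0.2,"x":0,"y":0,"z":0,"twist":0},{"grip":0.2,"x":0,"y":0,"z":0,"twist":0},{"grip":0.2,"x":0,"y":0,"z":0,"twist":0},{"grip":0.2,"x":-3,"y":0,"z":0,"twist":0},{"grip":0.2,"x":-10,"y":0,"z":0,"twist":0},{"grip":0.2,"x":-18,"y":0,"z":0,"twist":0},{"grip":0.2,"x":-25,"y":0,"z":0,"twist":0},{"grip":0.2,"x":-30,"y":0,"z":0,"twist":0},{"grip":0.2,"x":-30,"y":0,"z":0,"twist":0}]'

```text
clock: 5.15
tcp_pos: [0.6562, 0.0109, 0.195]
orientation: [[0.001, 0.986, 0.167], [-0.0, 0.167, -0.986], [-1.0, 0.001, 0.0]]
ft_force: [-0.2, 0.2, -2.5]
grip_width: 0.0252
```

```bash
cat > sc.py <<'E'
from h import *
def look(name,view=None):
    s=manip.state(); t=s['tcp_pos']; R=s['orientation']
    for n in('scene','top'):
        c=cam(n); P=pts(c).reshape(-1,3); rgb=c['frame'].reshape(-1,3).astype(int)
        q=(P-t)@R; # tool coords
        near=(np.abs(q[:,1])<.05)&(np.abs(q[:,2])<.06)
        k=near&(q[:,0]>.003)&(q[:,0]<.03)&(rgb.min(1)>90)
        hk=near&(q[:,0]>.072)&(q[:,0]<.125)&(np.abs(q[:,1])<.03)&(np.abs(q[:,2])<.015)
        hk&=(rgb.max(1)-rgb.min(1)<40)
        print(n,'flange n',k.sum(),'tool-frame mean',q[k].mean(0).round(4) if k.any() else '', cv2.minAreaRect((q[k][:,1:]*1000).astype(np.float32)) if k.sum()>3 else '')
        if hk.any(): print('  hook n',hk.sum(),q[hk].min(0).round(3),q[hk].max(0).round(3))
        if view==n or view is None and n=='scene': save(c,name,*BOX) if BOX else save(c,name)
    return
BOX=None
E
python3 - <<'E'
import sc; from h import *
sc.BOX=((310,60,490,320),2.2)
print(manip.state()['tcp_pos'],manip.state()['ft_force'],manip.state()['grip_width']); sc.look('s2.png')
# hook at target: bar (.5165,.207), yaw -25.5; pre-position 60mm back
a=np.radians(-25.5); b=np.array([.5165,.207]); pre=b-.06*np.array([np.cos(a),np.sin(a)]); print('pre',pre)
plan([*pre,.30],-25.5)
E
```

```text
[0.65616087 0.01086254 0.19496137] [-0.2210067   0.18771348 -2.5144895 ] 0.02518033935201496
scene flange n 338 tool-frame mean [0.0102 0.0014 0.0234] ((0.581695556640625, 14.182641983032227), (52.32877731323242, 39.827850341796875), 89.63636779785156)
  hook n 60 [ 0.092 -0.018 -0.001] [0.12  0.019 0.005]
top flange n 0 tool-frame mean  
pre [0.46234488 0.23283067]
plan x -105.8 y -153.5 z -251.2 twist 35.1 | tilt [-1.e-04 -1.e-04 -1.e+00]
```

View pics/s2.png

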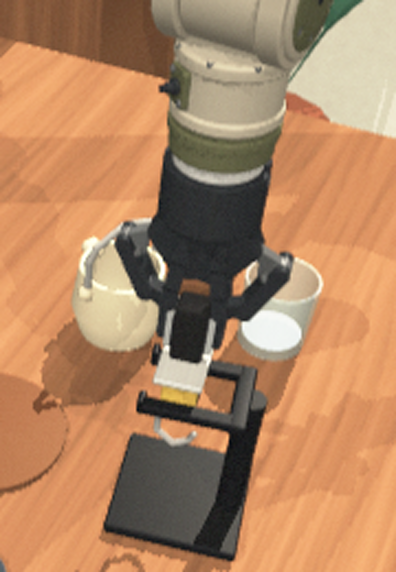

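The scale is held with its hook in line: the tool-frame span is −18 to +19 mm and the weight reads 2.5 N. I lift it straight up and then carry it to the pre-hook pose.

Request:
servo_tool --motion '[{"grip":0.2,"x":-20,"y":0,"z":0,"twist":0},{"grip":0.2,"x":-50,"y":0,"z":0,"twist":0},{"grip":0.2,"x":-80,"y":0,"z":0,"twist":0},{"grip":0.2,"x":-100,"y":0,"z":0,"twist":0},{"grip":0.2,"x":-106,"y":-12,"z":-20,"twist":3},{"grip":0.2,"x":-106,"y":-32,"z":-52,"twist":8},{"grip":0.2,"x":-106,"y":-56,"z":-92,"twist":13},{"grip":0.2,"x":-106,"y":-80,"z":-132,"twist":18},{"grip":0.2,"x":-106,"y":-104,"z":-170,"twist":24},{"grip":0.2,"x":-106,"y":-123,"z":-201,"twist":28}]'

```text
clock: 6.5
tcp_pos: [0.4993, 0.1896, 0.3002]
orientation: [[-0.0, 0.948, -0.317], [0.0, -0.317, -0.948], [-1.0, -0.0, 0.0]]
ft_force: [0.5, -0.1, -2.2]
grip_width: 0.0251
```

```bash
python3 -c "
from h import *
plan([.46234,.23283,.30],-25.5)"
```

```text
plan x 0.2 y -48.8 z -29.3 twist 7.0 | tilt [-3.e-04  0.e+00 -1.e+00]
```

Request:
servo_tool --motion '[{"grip":0.2,"x":0,"y":-20,"z":-12,"twist":3},{"grip":0.2,"x":0,"y":-38,"z":-23,"twist":6},{"grip":0.2,"x":0,"y":-47,"z":-28,"twist":7},{"grip":0.2,"x":4,"y":-48.5,"z":-29,"twist":7},{"grip":0.2,"x":15,"y":-48.5,"z":-29,"twist":7},{"grip":0.2,"x":32,"y":-48.5,"z":-29,"twist":7},{"grip":0.2,"x":50,"y":-48.5,"z":-29,"twist":7},{"grip":0.2,"x":64,"y":-48.5,"z":-29,"twist":7},{"grip":0.2,"x":74,"y":-48.5,"z":-29,"twist":7},{"grip":0.2,"x":74,"y":-48.5,"z":-29,"twist":7}]'

```text
clock: 7.75
tcp_pos: [0.4637, 0.2309, 0.2254]
orientation: [[-0.001, 0.904, -0.429], [-0.001, -0.429, -0.904], [-1.0, -0.001, 0.001]]
ft_force: [-0.0, 0.2, -2.7]
grip_width: 0.0254
```

```bash
python3 - <<'E'
import sc; from h import *
sc.BOX=((310,60,470,260),3)
sc.look('s3.png')
print(manip.state()['tcp_pos'])
plan([.5165,.207,.226],-25.5)
E
```

```text
scene flange n 280 tool-frame mean [0.0111 0.0073 0.0094] ((0.9839019775390625, 0.2118072509765625), (78.14051818847656, 41.77940368652344), 89.60333251953125)
  hook n 46 [ 0.08  -0.017 -0.002] [0.123 0.019 0.005]
top flange n 202 tool-frame mean [0.0084 0.0007 0.0258] ((0.6561679840087891, 23.35171890258789), (35.294708251953125, 40.02145767211914), 88.20207977294922)
[0.46430658 0.23125062 0.22659553]
plan x 0.6 y 57.6 z -0.4 twist 0.1 | tilt [ 6.e-04  1.e-04 -1.e+00]
```

View pics/s3.png

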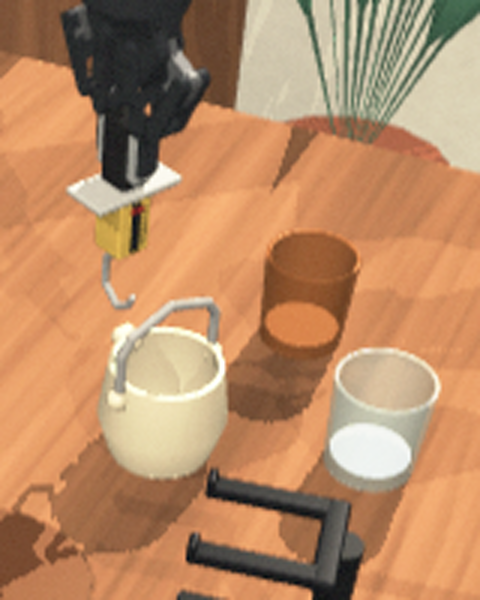

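The picture shows the hook just above the spout and open towards the bar. The flange sits 1 mm off in the grip. I advance 57 mm.

Request:
servo_tool --motion '[{"grip":0.2,"x":0,"y":4,"z":0,"twist":0},{"grip":0.2,"x":0,"y":12,"z":0,"twist":0},{"grip":0.2,"x":0,"y":21,"z":0,"twist":0},{"grip":0.2,"x":0,"y":30,"z":0,"twist":0},{"grip":0.2,"x":0,"y":39,"z":0,"twist":0},{"grip":0.2,"x":0,"y":47,"z":0,"twist":0},{"grip":0.2,"x":0,"y":53,"z":0,"twist":0},{"grip":0.2,"x":0,"y":56,"z":0,"twist":0},{"grip":0.2,"x":0,"y":57,"z":0,"twist":0},{"grip":0.2,"x":0,"y":57,"z":0,"twist":0}]'

```text
clock: 9.1
tcp_pos: [0.5154, 0.2069, 0.2263]
orientation: [[-0.0, 0.904, -0.428], [-0.0, -0.428, -0.904], [-1.0, -0.0, 0.0]]
ft_force: [-0.5, -0.4, -0.8]
grip_width: 0.0254
```

```bash
python3 - <<'E'
import sc; from h import *
sc.BOX=((330,80,430,230),4)
sc.look('s4.png')
s=manip.state(); print(s['tcp_pos'],s['ft_force'])
E
```

```text
scene flange n 298 tool-frame mean [0.0109 0.0072 0.0104] ((0.6585922241210938, 1.1525306701660156), (78.97770690917969, 41.78541564941406), 89.54303741455078)
  hook n 77 [ 0.081 -0.017 -0.014] [0.121 0.019 0.013]
top flange n 203 tool-frame mean [0.0092 0.0002 0.0262] ((-0.06011009216308594, 24.42229461669922), (39.95622634887695, 33.43699264526367), 0.7212991714477539)
[0.51531696 0.20695031 0.22630468] [-0.39619579  0.99535604 -3.00207149]
```

View pics/s4.png

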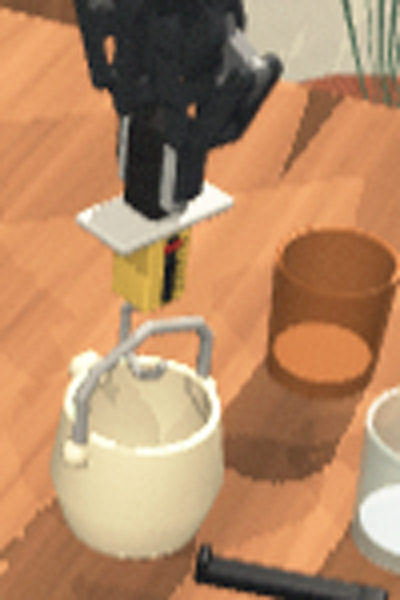

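The hook's tip is under and past the bar at picture position (150,370), with its back behind the bar. I raise it gently.

Request:
servo_tool --motion '[{"grip":0.2,"x":-4,"y":0,"z":0,"twist":0},{"grip":0.2,"x":-10,"y":0,"z":0,"twist":0},{"grip":0.2,"x":-15,"y":0,"z":0,"twist":0},{"grip":0.2,"x":-19,"y":0,"z":0,"twist":0},{"grip":0.2,"x":-22,"y":0,"z":0,"twist":0},{"grip":0.2,"x":-25,"y":0,"z":0,"twist":0},{"grip":0.2,"x":-28,"y":0,"z":0,"twist":0},{"grip":0.2,"x":-31,"y":0,"z":0,"twist":0},{"grip":0.2,"x":-33,"y":0,"z":0,"twist":0},{"grip":0.2,"x":-33,"y":0,"z":0,"twist":0}]' --squeeze 80

```text
clock: 10.45
tcp_pos: [0.5153, 0.2067, 0.259]
orientation: [[-0.001, 0.904, -0.428], [-0.0, -0.428, -0.904], [-1.0, -0.0, 0.001]]
ft_force: [-0.4, 0.6, -6.2]
grip_width: 0.0249
```

Request:
servo_tool --motion '[{"grip":0.2,"x":-2,"y":0,"z":0,"twist":0},{"grip":0.2,"x":-4,"y":0,"z":0,"twist":0},{"grip":0.2,"x":-7,"y":0,"z":0,"twist":0},{"grip":0.2,"x":-10,"y":0,"z":0,"twist":0},{"grip":0.2,"x":-13,"y":0,"z":0,"twist":0},{"grip":0.2,"x":-17,"y":0,"z":0,"twist":0},{"grip":0.2,"x":-22,"y":0,"z":0,"twist":0},{"grip":0.2,"x":-28,"y":0,"z":0,"twist":0},{"grip":0.2,"x":-34,"y":0,"z":0,"twist":0},{"grip":0.2,"x":-40,"y":0,"z":0,"twist":0}]'

```text
clock: 11.7
tcp_pos: [0.5156, 0.2068, 0.2997]
orientation: [[0.0, 0.904, -0.428], [-0.0, -0.428, -0.904], [-1.0, 0.0, -0.0]]
ft_force: [-0.5, 0.2, -8.2]
grip_width: 0.0249
```

Request:
servo_tool --motion '[{"grip":0.2,"x":-5,"y":0,"z":0,"twist":0},{"grip":0.2,"x":-9,"y":0,"z":0,"twist":0},{"grip":0.2,"x":-12,"y":0,"z":0,"twist":0},{"grip":0.2,"x":-14,"y":0,"z":0,"twist":0},{"grip":0.2,"x":-15,"y":0,"z":0,"twist":0},{"grip":0.2,"x":-15,"y":0,"z":0,"twist":0},{"grip":0.2,"x":-15,"y":0,"z":0,"twist":0},{"grip":0.2,"x":-15,"y":0,"z":0,"twist":0},{"grip":0.2,"x":-15,"y":0,"z":0,"twist":0},{"grip":0.2,"x":-15,"y":0,"z":0,"twist":0}]'

```text
clock: 12.95
tcp_pos: [0.5155, 0.2069, 0.3142]
orientation: [[-0.0, 0.904, -0.428], [-0.0, -0.428, -0.904], [-1.0, 0.0, 0.0]]
ft_force: [-0.8, 0.2, -8.1]
grip_width: 0.0252
```

```bash
cat > jug.py <<'E'
from h import *
def jug(c,near,lo=.01):
    "jug cream pixels near xy: lowest/highest z, rim circle"
    P=pts(c).reshape(-1,3); rgb=c['frame'].reshape(-1,3).astype(int)
    k=(np.hypot(P[:,0]-near[0],P[:,1]-near[1])<.09)&(P[:,2]>lo)&(P[:,2]<near[2])&(rgb[:,0]>120)&(rgb[:,0]-rgb[:,2]>10)&(rgb[:,0]-rgb[:,2]<75)&(rgb[:,0]-rgb[:,1]<35)
    q=P[k]; print('jug n',k.sum(),'z pct',np.percentile(q[:,2],[1,5,50,95,99]).round(3),'mean',q.mean(0).round(3),'min',q.min(0).round(3),'max',q.max(0).round(3)); return q
E
python3 - <<'E'
import sc; from h import *; from jug import jug
s=manip.state(); print(s['tcp_pos'],s['ft_force'])
c=cam('scene'); save(c,'s5.png',(310,60,450,260),3); jug(c,s['tcp_pos']-[0,0,.12])
E
```

```text
[0.5154846  0.20686186 0.31422676] [-0.77440828  0.19396649 -8.1361922 ]
jug n 2078 z pct [0.056 0.065 0.111 0.18  0.19 ] mean [0.522 0.195 0.113] min [0.465 0.153 0.049] max [0.569 0.255 0.194]
```

View pics/s5.png

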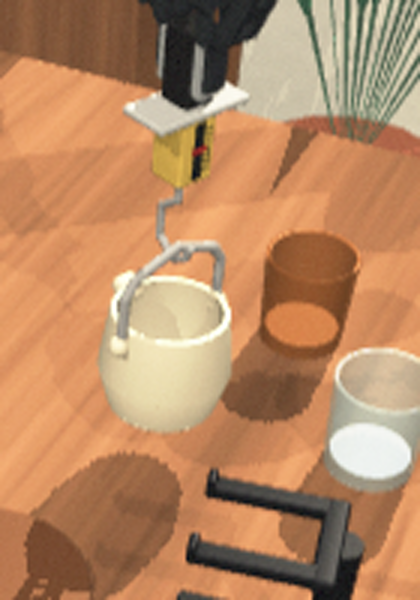

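The jug hangs about 50 mm clear with a load of about 5.6 N. I hold it still for two more calls.

Request:
servo_tool --motion '[{"grip":0.2,"x":0,"y":0,"z":0,"twist":0},{"grip":0.2,"x":0,"y":0,"z":0,"twist":0},{"grip":0.2,"x":0,"y":0,"z":0,"twist":0},{"grip":0.2,"x":0,"y":0,"z":0,"twist":0},{"grip":0.2,"x":0,"y":0,"z":0,"twist":0},{"grip":0.2,"x":0,"y":0,"z":0,"twist":0},{"grip":0.2,"x":0,"y":0,"z":0,"twist":0},{"grip":0.2,"x":0,"y":0,"z":0,"twist":0},{"grip":0.2,"x":0,"y":0,"z":0,"twist":0},{"grip":0.2,"x":0,"y":0,"z":0,"twist":0}]'

```text
clock: 14.25
tcp_pos: [0.5155, 0.2068, 0.3143]
orientation: [[0.0, 0.904, -0.428], [-0.0, -0.428, -0.904], [-1.0, 0.0, 0.0]]
ft_force: [0.6, 1.0, -8.4]
grip_width: 0.0248
```

Request:
servo_tool --motion '[{"grip":0.2,"x":0,"y":0,"z":0,"twist":0},{"grip":0.2,"x":0,"y":0,"z":0,"twist":0},{"grip":0.2,"x":0,"y":0,"z":0,"twist":0},{"grip":0.2,"x":0,"y":0,"z":0,"twist":0},{"grip":0.2,"x":0,"y":0,"z":0,"twist":0},{"grip":0.2,"x":0,"y":0,"z":0,"twist":0},{"grip":0.2,"x":0,"y":0,"z":0,"twist":0},{"grip":0.2,"x":0,"y":0,"z":0,"twist":0},{"grip":0.2,"x":0,"y":0,"z":0,"twist":0},{"grip":0.2,"x":0,"y":0,"z":0,"twist":0}]'

```text
clock: 15.5
tcp_pos: [0.5155, 0.2069, 0.3143]
orientation: [[-0.0, 0.904, -0.428], [-0.0, -0.428, -0.904], [-1.0, 0.0, 0.0]]
ft_force: [-0.2, 1.0, -8.4]
grip_width: 0.0249
```

```bash
python3 - <<'E'
from h import *; from jug import jug
s=manip.state(); print(s['tcp_pos'],s['ft_force'])
c=cam('scene'); jug(c,s['tcp_pos']-[0,0,.12])
plan([.513,-.196,.314],-25.5)
E
```

```text
[0.51549061 0.2068566  0.31426107] [-0.16777472  1.00513989 -8.41108918]
jug n 2071 z pct [0.055 0.066 0.111 0.18  0.19 ] mean [0.522 0.195 0.113] min [0.465 0.152 0.05 ] max [0.569 0.257 0.194]
plan x 0.3 y 170.3 z 365.1 twist 0.1 | tilt [ 0.e+00 -1.e-04 -1.e+00]
```

Request:
servo_tool --motion '[{"grip":0.2,"x":0,"y":0.3,"z":0.7,"twist":0},{"grip":0.2,"x":0,"y":1.2,"z":2.7,"twist":0},{"grip":0.2,"x":0,"y":2.7,"z":5.8,"twist":0},{"grip":0.2,"x":0,"y":4.8,"z":10.2,"twist":0},{"grip":0.2,"x":0,"y":7.3,"z":15.7,"twist":0},{"grip":0.2,"x":0,"y":10.4,"z":22.3,"twist":0},{"grip":0.2,"x":0,"y":13.8,"z":29.6,"twist":0},{"grip":0.2,"x":0,"y":17.7,"z":38,"twist":0},{"grip":0.2,"x":0,"y":21.9,"z":47,"twist":0},{"grip":0.2,"x":0,"y":26.5,"z":57,"twist":0}]'

```text
clock: 16.8
tcp_pos: [0.515, 0.1432, 0.3143]
orientation: [[0.0, 0.904, -0.428], [-0.0, -0.428, -0.904], [-1.0, 0.0, 0.0]]
ft_force: [0.3, -0.3, -8.9]
grip_width: 0.0254
```

Request:
servo_tool --motion '[{"grip":0.2,"x":0,"y":4.9,"z":10.6,"twist":0},{"grip":0.2,"x":0,"y":10.2,"z":21.9,"twist":0},{"grip":0.2,"x":0,"y":15.6,"z":33.6,"twist":0},{"grip":0.2,"x":0,"y":21.4,"z":46,"twist":0},{"grip":0.2,"x":0,"y":27.2,"z":58.4,"twist":0},{"grip":0.2,"x":0,"y":33.3,"z":71.5,"twist":0},{"grip":0.2,"x":0,"y":39.4,"z":84.7,"twist":0},{"grip":0.2,"x":0,"y":45.7,"z":98.2,"twist":0},{"grip":0.2,"x":0,"y":52.2,"z":112,"twist":0},{"grip":0.2,"x":0,"y":58.5,"z":125.6,"twist":0}]'

```text
clock: 18.05
tcp_pos: [0.5141, 0.0044, 0.3143]
orientation: [[0.0, 0.904, -0.428], [-0.0, -0.428, -0.904], [-1.0, 0.0, 0.0]]
ft_force: [0.2, 0.0, -8.0]
grip_width: 0.025
```

Request:
servo_tool --motion '[{"grip":0.2,"x":0,"y":6.3,"z":13.5,"twist":0},{"grip":0.2,"x":0,"y":12.8,"z":27.4,"twist":0},{"grip":0.2,"x":0,"y":19,"z":40.9,"twist":0},{"grip":0.2,"x":0,"y":25.2,"z":54,"twist":0},{"grip":0.2,"x":0,"y":31.3,"z":67.2,"twist":0},{"grip":0.2,"x":0,"y":37.1,"z":79.6,"twist":0},{"grip":0.2,"x":0,"y":42.8,"z":92,"twist":0},{"grip":0.2,"x":0,"y":48.3,"z":103.7,"twist":0},{"grip":0.2,"x":0,"y":53.6,"z":115,"twist":0},{"grip":0.2,"x":0,"y":58.5,"z":125.6,"twist":0}]'

```text
clock: 19.3
tcp_pos: [0.5132, -0.1339, 0.3143]
orientation: [[0.0, 0.904, -0.428], [-0.0, -0.428, -0.904], [-1.0, 0.0, 0.0]]
ft_force: [0.4, 1.0, -7.7]
grip_width: 0.0246
```

Request:
servo_tool --motion '[{"grip":0.2,"x":0,"y":4.6,"z":9.9,"twist":0},{"grip":0.2,"x":0,"y":8.8,"z":19,"twist":0},{"grip":0.2,"x":0,"y":12.8,"z":27.4,"twist":0},{"grip":0.2,"x":0,"y":16.2,"z":34.7,"twist":0},{"grip":0.2,"x":0,"y":19.2,"z":41.2,"twist":0},{"grip":0.2,"x":0,"y":21.8,"z":46.7,"twist":0},{"grip":0.2,"x":0,"y":23.8,"z":51.1,"twist":0},{"grip":0.2,"x":0,"y":25.3,"z":54.4,"twist":0},{"grip":0.2,"x":0,"y":26.2,"z":56.2,"twist":0},{"grip":0.2,"x":0,"y":26.5,"z":57,"twist":0}]'

```text
clock: 20.55
tcp_pos: [0.5127, -0.196, 0.3143]
orientation: [[-0.0, 0.904, -0.428], [-0.0, -0.428, -0.904], [-1.0, -0.0, 0.0]]
ft_force: [-0.7, -0.7, -7.9]
grip_width: 0.0254
```

Request:
servo_tool --motion '[{"grip":0.2,"x":0,"y":0,"z":0,"twist":0},{"grip":0.2,"x":0,"y":0,"z":0,"twist":0},{"grip":0.2,"x":0,"y":0,"z":0,"twist":0},{"grip":0.2,"x":2,"y":0,"z":0,"twist":0},{"grip":0.2,"x":5,"y":0,"z":0,"twist":0},{"grip":0.2,"x":10,"y":0,"z":0,"twist":0},{"grip":0.2,"x":15,"y":0,"z":0,"twist":0},{"grip":0.2,"x":20,"y":0,"z":0,"twist":0},{"grip":0.2,"x":23,"y":0,"z":0,"twist":0},{"grip":0.2,"x":25,"y":0,"z":0,"twist":0}]'

```text
clock: 21.8
tcp_pos: [0.5127, -0.1959, 0.2891]
orientation: [[-0.0, 0.904, -0.428], [-0.0, -0.428, -0.904], [-1.0, -0.0, 0.0]]
ft_force: [-0.1, -0.3, -8.5]
grip_width: 0.0252
```

```bash
python3 - <<'E'
from h import *; from jug import jug
s=manip.state(); print(s['tcp_pos'],s['ft_force'])
c=cam('scene'); q=jug(c,s['tcp_pos']-[0,0,.12]); save(c,'s6.png',(200,170,360,400),2.5)
c=cam('top'); q=jug(c,s['tcp_pos']-[0,0,.12])
plan([.513,-.196,.27],-25.5)
E
```

```text
[ 0.5126547  -0.1959221   0.28905404] [-0.1403718  -0.25428856 -8.54529698]
jug n 3281 z pct [0.03  0.033 0.081 0.158 0.165] mean [ 0.517 -0.199  0.084] min [ 0.463 -0.249  0.027] max [ 0.567 -0.147  0.169]
jug n 335 z pct [0.028 0.03  0.08  0.157 0.162] mean [ 0.522 -0.168  0.078] min [ 0.48  -0.201  0.01 ] max [ 0.575 -0.146  0.166]
plan x 19.1 y 0.3 z -0.1 twist 0.1 | tilt [-2.e-04  0.e+00 -1.e+00]
```

View pics/s6.png

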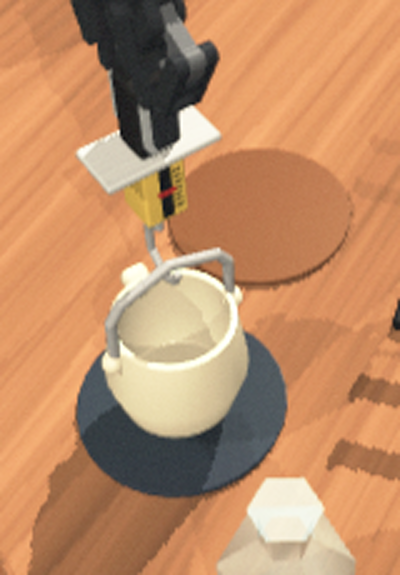

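The jug hangs centred over the slate mat with its foot about 19 mm above it. I lower it slowly.

Request:
servo_tool --motion '[{"grip":0.2,"x":2,"y":0,"z":0,"twist":0},{"grip":0.2,"x":5,"y":0,"z":0,"twist":0},{"grip":0.2,"x":8,"y":0,"z":0,"twist":0},{"grip":0.2,"x":11,"y":0,"z":0,"twist":0},{"grip":0.2,"x":13,"y":0,"z":0,"twist":0},{"grip":0.2,"x":14.5,"y":0,"z":0,"twist":0},{"grip":0.2,"x":16,"y":0,"z":0,"twist":0},{"grip":0.2,"x":17.5,"y":0,"z":0,"twist":0},{"grip":0.2,"x":19,"y":0,"z":0,"twist":0},{"grip":0.2,"x":20.5,"y":0,"z":0,"twist":0}]'

```text
clock: 23.15
tcp_pos: [0.5128, -0.196, 0.2688]
orientation: [[0.0, 0.904, -0.428], [-0.0, -0.428, -0.904], [-1.0, 0.0, 0.0]]
ft_force: [0.6, -0.3, -6.4]
grip_width: 0.0251
```

Request:
servo_tool --motion '[{"grip":0.2,"x":1.5,"y":0,"z":0,"twist":0},{"grip":0.2,"x":3,"y":0,"z":0,"twist":0},{"grip":0.2,"x":5,"y":0,"z":0,"twist":0},{"grip":0.2,"x":7,"y":0,"z":0,"twist":0},{"grip":0.2,"x":9,"y":0,"z":0,"twist":0},{"grip":0.2,"x":11,"y":0,"z":0,"twist":0},{"grip":0.2,"x":13,"y":0,"z":0,"twist":0},{"grip":0.2,"x":15,"y":0,"z":0,"twist":0},{"grip":0.2,"x":17,"y":0,"z":0,"twist":0},{"grip":0.2,"x":18,"y":0,"z":0,"twist":0}]'

```text
clock: 24.4
tcp_pos: [0.5125, -0.1957, 0.2507]
orientation: [[-0.0, 0.904, -0.428], [0.0, -0.428, -0.904], [-1.0, -0.0, -0.0]]
ft_force: [0.3, -0.2, -2.8]
grip_width: 0.0253
```

Request:
servo_tool --motion '[{"grip":0.2,"x":1,"y":0,"z":0,"twist":0},{"grip":0.2,"x":3,"y":0,"z":0,"twist":0},{"grip":0.2,"x":6,"y":0,"z":0,"twist":0},{"grip":0.2,"x":9,"y":0,"z":0,"twist":0},{"grip":0.2,"x":12,"y":0,"z":0,"twist":0},{"grip":0.2,"x":15,"y":0,"z":0,"twist":0},{"grip":0.2,"x":17,"y":0,"z":0,"twist":0},{"grip":0.2,"x":18,"y":0,"z":0,"twist":0},{"grip":0.2,"x":18.5,"y":0,"z":0,"twist":0},{"grip":0.2,"x":18.5,"y":0,"z":0,"twist":0}]'

```text
clock: 25.65
tcp_pos: [0.5127, -0.196, 0.2324]
orientation: [[0.0, 0.904, -0.428], [-0.0, -0.428, -0.904], [-1.0, 0.0, 0.0]]
ft_force: [0.0, -0.2, -2.8]
grip_width: 0.025
```

```bash
python3 - <<'E'
import sc; from h import *; from jug import jug
sc.BOX=((210,190,340,380),3.1)
s=manip.state(); print(s['tcp_pos'],s['ft_force'])
sc.look('s7.png')
c=cam('scene'); q=jug(c,s['tcp_pos']-[0,0,.09])
P=q
P=pts(c).reshape(-1,3); j=np.hypot(P[:,0]-.513,P[:,1]+.196)<.055
h=P[j&(P[:,2]>.121)&(P[:,2]<.155)]; print('bar',h.mean(0),h.max(0))
E
```

```text
[ 0.51274935 -0.19597085  0.23235445] [ 0.04746126 -0.21446202 -2.80375605]
scene flange n 664 tool-frame mean [0.0107 0.0067 0.0068] ((1.1167221069335938, -0.9654312133789062), (41.3286247253418, 78.59397888183594), 0.4010588824748993)
  hook n 124 [ 0.084 -0.016 -0.015] [0.119 0.019 0.015]
top flange n 125 tool-frame mean [ 0.0089 -0.0011 -0.0282] ((-0.031970977783203125, -26.976037979125977), (39.14176940917969, 20.373001098632812), 1.5961761474609375)
jug n 3056 z pct [0.011 0.012 0.06  0.132 0.14 ] mean [ 0.517 -0.2    0.062] min [ 0.463 -0.251  0.01 ] max [ 0.567 -0.149  0.142]
bar [ 0.51494006 -0.20251005  0.13604934] [ 0.53772553 -0.15599718  0.14791899]
```

View pics/s7.png

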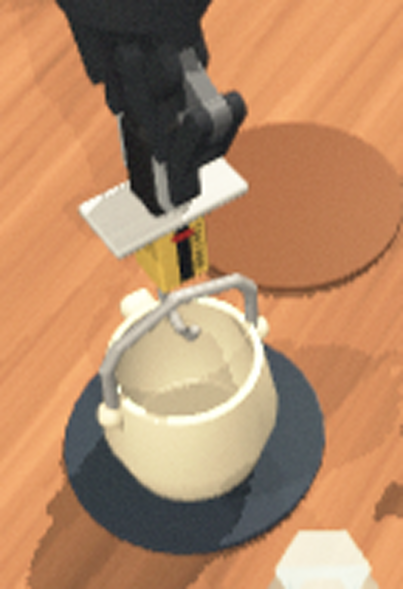

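The jug stands well inside the slate mat with the hook slack below the bar. I back out along −scale x.

Request:
servo_tool --motion '[{"grip":0.2,"x":0,"y":-3,"z":0,"twist":0},{"grip":0.2,"x":0,"y":-8,"z":0,"twist":0},{"grip":0.2,"x":0,"y":-14,"z":0,"twist":0},{"grip":0.2,"x":0,"y":-21,"z":0,"twist":0},{"grip":0.2,"x":0,"y":-29,"z":0,"twist":0},{"grip":0.2,"x":0,"y":-38,"z":0,"twist":0},{"grip":0.2,"x":0,"y":-48,"z":0,"twist":0},{"grip":0.2,"x":0,"y":-57,"z":0,"twist":0},{"grip":0.2,"x":0,"y":-63,"z":0,"twist":0},{"grip":0.2,"x":0,"y":-65,"z":0,"twist":0}]'

```text
clock: 27.05
tcp_pos: [0.4537, -0.168, 0.2324]
orientation: [[0.0, 0.904, -0.428], [-0.0, -0.428, -0.904], [-1.0, 0.0, 0.0]]
ft_force: [-0.9, -0.3, -2.7]
grip_width: 0.0249
```

Request:
servo_tool --motion '[{"grip":0.2,"x":0,"y":-65,"z":0,"twist":0},{"grip":0.2,"x":-8,"y":-65,"z":0,"twist":0},{"grip":0.2,"x":-22,"y":-65,"z":0,"twist":0},{"grip":0.2,"x":-38,"y":-65,"z":0,"twist":0},{"grip":0.2,"x":-54,"y":-65,"z":0,"twist":0},{"grip":0.2,"x":-66,"y":-65,"z":0,"twist":0},{"grip":0.2,"x":-70,"y":-65,"z":0,"twist":0},{"grip":0.2,"x":-70,"y":-65,"z":0,"twist":0},{"grip":0.2,"x":-70,"y":-65,"z":0,"twist":0},{"grip":0.2,"x":-70,"y":-65,"z":0,"twist":0}]'

```text
clock: 28.3
tcp_pos: [0.395, -0.1402, 0.3018]
orientation: [[-0.001, 0.904, -0.428], [0.0, -0.428, -0.904], [-1.0, -0.001, 0.0]]
ft_force: [0.1, 0.4, -2.7]
grip_width: 0.0253
```

```bash
python3 - <<'E'
from h import *; from jug import jug
s=manip.state(); print(s['tcp_pos'],s['ft_force'])
c=cam('scene'); q=jug(c,[.513,-.196,.15])
plan([.6562,.0109,.302],9.6)
E
```

```text
[ 0.39498805 -0.14015912  0.30178724] [ 0.0941336   0.35618739 -2.73330185]
jug n 3108 z pct [0.011 0.013 0.06  0.136 0.144] mean [ 0.517 -0.2    0.062] min [ 0.463 -0.251  0.01 ] max [ 0.567 -0.15   0.148]
plan x -0.3 y 171.3 z -248.4 twist -35.0 | tilt [-7.e-04  3.e-04 -1.e+00]
```

The jug did not move during unhooking. Back to above the fork.

Request:
servo_tool --motion '[{"grip":0.2,"x":0,"y":5,"z":-7,"twist":-1},{"grip":0.2,"x":0,"y":18,"z":-26,"twist":-4},{"grip":0.2,"x":0,"y":37,"z":-54,"twist":-8},{"grip":0.2,"x":0,"y":60,"z":-87,"twist":-12},{"grip":0.2,"x":0,"y":86,"z":-124,"twist":-18},{"grip":0.2,"x":0,"y":111,"z":-161,"twist":-23},{"grip":0.2,"x":0,"y":134,"z":-195,"twist":-28},{"grip":0.2,"x":0,"y":153,"z":-222,"twist":-31},{"grip":0.2,"x":0,"y":166,"z":-241,"twist":-34},{"grip":0.2,"x":0,"y":171,"z":-248,"twist":-35}]'

```text
clock: 29.6
tcp_pos: [0.657, 0.0118, 0.301]
orientation: [[-0.001, 0.986, 0.17], [0.0, 0.17, -0.986], [-1.0, -0.001, -0.0]]
ft_force: [-0.5, -0.6, -1.7]
grip_width: 0.0252
```

Request:
servo_tool --motion '[{"grip":0.2,"x":0,"y":0,"z":0,"twist":0},{"grip":0.2,"x":0,"y":0,"z":0,"twist":0},{"grip":0.2,"x":0,"y":0,"z":0,"twist":0},{"grip":0.2,"x":0,"y":0,"z":0,"twist":0},{"grip":0.2,"x":0,"y":0,"z":0,"twist":0},{"grip":0.2,"x":0,"y":0,"z":0,"twist":0},{"grip":0.2,"x":0,"y":0,"z":0,"twist":0},{"grip":0.2,"x":0,"y":0,"z":0,"twist":0},{"grip":0.2,"x":0,"y":0,"z":0,"twist":0},{"grip":0.2,"x":0,"y":0,"z":0,"twist":0}]'

```text
clock: 30.85
tcp_pos: [0.656, 0.0106, 0.3022]
orientation: [[-0.0, 0.986, 0.168], [-0.0, 0.168, -0.986], [-1.0, -0.0, 0.0]]
ft_force: [0.8, 0.6, -2.2]
grip_width: 0.0253
```

```bash
python3 - <<'E'
import sc; from h import *
s=manip.state(); print(s['tcp_pos'],s['ft_force'])
sc.look('s8.png')
plan([.6562,.0109,.1649],9.8)
E
```

```text
[0.6559693  0.01061064 0.30223178] [ 0.8104497   0.61752856 -2.24667678]
scene flange n 394 tool-frame mean [0.0104 0.0014 0.023 ] ((0.6184272766113281, 12.116447448730469), (56.098602294921875, 39.76920700073242), 89.3203125)
  hook n 95 [ 0.077 -0.018 -0.002] [0.121 0.018 0.004]
top flange n 0 tool-frame mean  
plan x 137.4 y 0.3 z -0.3 twist -0.2 | tilt [-0.e+00 -1.e-04 -1.e+00]
```

Request:
servo_tool --motion '[{"grip":0.2,"x":5,"y":0.3,"z":-0.3,"twist":0},{"grip":0.2,"x":17,"y":0.3,"z":-0.3,"twist":0},{"grip":0.2,"x":32,"y":0.3,"z":-0.3,"twist":0},{"grip":0.2,"x":48,"y":0.3,"z":-0.3,"twist":0},{"grip":0.2,"x":64,"y":0.3,"z":-0.3,"twist":0},{"grip":0.2,"x":80,"y":0.3,"z":-0.3,"twist":0},{"grip":0.2,"x":95,"y":0.3,"z":-0.3,"twist":0},{"grip":0.2,"x":108,"y":0.3,"z":-0.3,"twist":0},{"grip":0.2,"x":117,"y":0.3,"z":-0.3,"twist":0},{"grip":0.2,"x":122,"y":0.3,"z":-0.3,"twist":0}]'

```text
clock: 32.2
tcp_pos: [0.6561, 0.0109, 0.1797]
orientation: [[-0.0, 0.986, 0.167], [-0.0, 0.167, -0.986], [-1.0, -0.0, -0.0]]
ft_force: [0.9, -0.2, -2.9]
grip_width: 0.0249
```

Request:
servo_tool --motion '[{"grip":0.2,"x":3,"y":0,"z":0,"twist":0},{"grip":0.2,"x":6,"y":0,"z":0,"twist":0},{"grip":0.2,"x":9,"y":0,"z":0,"twist":0},{"grip":0.2,"x":11,"y":0,"z":0,"twist":0},{"grip":0.2,"x":12.5,"y":0,"z":0,"twist":0},{"grip":0.2,"x":13.5,"y":0,"z":0,"twist":0},{"grip":0.2,"x":14.5,"y":0,"z":0,"twist":0},{"grip":0.2,"x":15,"y":0,"z":0,"twist":0},{"grip":0.2,"x":15,"y":0,"z":0,"twist":0},{"grip":0.2,"x":15,"y":0,"z":0,"twist":0}]'

```text
clock: 33.45
tcp_pos: [0.6563, 0.0109, 0.1653]
orientation: [[0.0, 0.986, 0.167], [-0.0, 0.167, -0.986], [-1.0, 0.0, 0.0]]
ft_force: [-0.5, 0.0, -2.2]
grip_width: 0.0252
```

```bash
python3 - <<'E'
from h import *
s=manip.state(); print(s['tcp_pos'],s['ft_force'])
c=cam('scene'); save(c,'s9.png',(340,130,450,320),3)
E
```

```text
[0.65626488 0.01090958 0.16533662] [-0.5389524   0.01493038 -2.16368684]
```

View pics/s9.png

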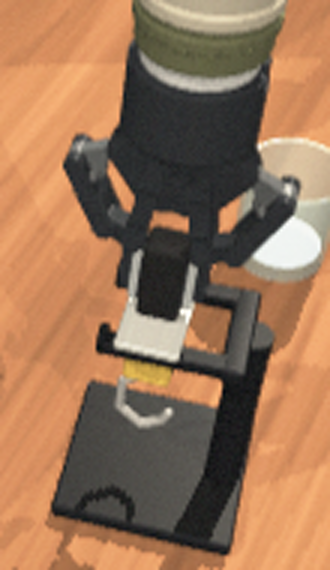

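The flange is between the lips and the post with the case in the gap. I lower the last millimetre and release.

Request:
servo_tool --motion '[{"grip":0.2,"x":0.5,"y":0,"z":0,"twist":0},{"grip":0.2,"x":1,"y":0,"z":0,"twist":0},{"grip":0.2,"x":1,"y":0,"z":0,"twist":0},{"grip":0.35,"x":1,"y":0,"z":0,"twist":0},{"grip":0.5,"x":1,"y":0,"z":0,"twist":0},{"grip":0.7,"x":1,"y":0,"z":0,"twist":0},{"grip":0.9,"x":1,"y":0,"z":0,"twist":0},{"grip":1,"x":1,"y":0,"z":0,"twist":0},{"grip":1,"x":1,"y":0,"z":0,"twist":0},{"grip":1,"x":1,"y":0,"z":0,"twist":0}]'

```text
clock: 34.75
tcp_pos: [0.6562, 0.0109, 0.1643]
orientation: [[-0.0, 0.986, 0.167], [-0.0, 0.167, -0.986], [-1.0, -0.0, 0.0]]
ft_force: [0.6, -0.5, -0.6]
grip_width: 0.0853
```

Request:
servo_tool --motion '[{"grip":1,"x":-3,"y":0,"z":0,"twist":0},{"grip":1,"x":-12,"y":0,"z":0,"twist":0},{"grip":1,"x":-28,"y":0,"z":0,"twist":0},{"grip":1,"x":-48,"y":0,"z":0,"twist":0},{"grip":1,"x":-70,"y":0,"z":0,"twist":0},{"grip":1,"x":-95,"y":0,"z":0,"twist":0},{"grip":1,"x":-115,"y":0,"z":0,"twist":0},{"grip":1,"x":-125,"y":0,"z":0,"twist":0},{"grip":1,"x":-130,"y":0,"z":0,"twist":0},{"grip":1,"x":-130,"y":0,"z":0,"twist":0}]'

```text
clock: 36.0
tcp_pos: [0.6562, 0.0109, 0.2942]
orientation: [[-0.0, 0.986, 0.167], [-0.0, 0.167, -0.986], [-1.0, -0.0, 0.0]]
ft_force: [-0.2, 0.4, 0.5]
grip_width: 0.0853
```

```bash
python3 - <<'E'
from h import *; from jug import jug
s=manip.state(); print(s['tcp_pos'],s['ft_force'])
c=cam('scene'); save(c,'s10.png'); jug(c,[.513,-.196,.15])
P=pts(c); rgb=c['frame'].astype(int)
Q=P[195:318,352:440].reshape(-1,3); R=rgb[195:318,352:440].reshape(-1,3)
s=Q[(Q[:,2]>.15)&(Q[:,2]<.162)&(R.min(1)>110)]; print('flange',s.mean(0),cv2.minAreaRect((s[:,:2]*1000).astype(np.float32)))
s=P[(P[...,2]>.085)&(P[...,2]<.0955)&(np.hypot(P[...,0]-.513,P[...,1]+.196)<.07)][:,:2]
A=np.c_[2*s,np.ones(len(s))]; f=np.linalg.lstsq(A,(s**2).sum(1),rcond=None)[0]; print('rim',f[:2],np.sqrt(f[2]+f[:2]@f[:2]))
c0=dict(np.load('pics/scene0.npz'))['frame'].astype(int); d=np.abs(c0-rgb).sum(2)
for n,b in dict(dec=(285,360,345,445),stop=(232,428,268,472),ga=(418,175,458,224),gb=(397,137,430,178)).items(): print(n,'mean diff',d[b[1]:b[3],b[0]:b[2]].mean().round(1))
E
```

```text
[0.65623482 0.01090693 0.29417621] [-0.1527594   0.39275769  0.50975353]
jug n 3094 z pct [0.011 0.013 0.059 0.136 0.144] mean [ 0.517 -0.2    0.062] min [ 0.463 -0.25   0.01 ] max [ 0.567 -0.147  0.148]
flange [ 0.66119127 -0.00323752  0.15492373] ((656.9052124023438, 10.502880096435547), (40.2248649597168, 81.60130310058594), 9.992728233337402)
rim [ 0.51287306 -0.19855656] 0.044613793114279335
dec mean diff 15.8
stop mean diff 43.5
ga mean diff 23.7
gb mean diff 19.6
```

Picture limit reached. The flange is back where it was, and I compare depth to settle the bystanders, because shadows affect colour.

```bash
python3 - <<'E'
from h import *
c=cam('scene'); c0=dict(np.load('pics/scene0.npz')); d=np.abs(c['depth']-c0['depth'])
for n,b in dict(dec=(285,360,345,445),stop=(232,428,268,472),ga=(418,175,458,224),gb=(397,137,430,178)).items():
    k=d[b[1]:b[3],b[0]:b[2]]; P=pts(c)[b[1]:b[3],b[0]:b[2]].reshape(-1,3); P0=pts(c0)[b[1]:b[3],b[0]:b[2]].reshape(-1,3)
    f=lambda P:P[(P[:,2]>.015)&(P[:,2]<.2)].mean(0).round(4)
    print(n,(k>.02).mean().round(3),np.median(k).round(4),f(P0),f(P))
manip.job_done()
E
```

```text
dec 0.007 0.0012 [ 0.6735 -0.3216  0.1007] [ 0.6735 -0.3217  0.1006]
stop 0.006 0.0011 [ 0.6071 -0.4064  0.0577] [ 0.6072 -0.4063  0.0576]
ga 0.009 0.002 [0.6755 0.2641 0.0573] [0.6755 0.2642 0.0573]
gb 0.041 0.0024 [0.5699 0.3931 0.0574] [0.5699 0.3924 0.0571]
the job is handed in; nothing more can be done
```

The job is done and handed in at about 36 s of the 67 s allowed. I took the scale from its fork and hooked the jug. I held it still about 50 mm clear of the ledge for around 3 s; its weight read about 5.6 N, or 0.57 kg. I then set it down on the slate mat, unhooked it and hung the scale back in its fork.

**Last checks:**
- **Jug:** it is upright, with its rim centre at (0.513, −0.199). The mat centre measured (0.513, −0.195), so the foot is about 34 mm inside the mat's edge all round.
- **Scale:** the flange is back within 1 mm and 0.1° of its starting pose, and the wrist force is about zero with the gripper open and clear.
- **Bystanders:** mean positions of the decanter, glasses and stopper are unchanged to within 1 mm by depth. The plain colour comparison did differ, most at the stopper; I put that down to the arm's shadow.

Two things did not go to plan. The last overview picture could not be viewed because the 12-picture limit was reached, so the final state is confirmed by depth and colour measurements only. One retreat move after unhooking went 65 mm farther back than intended, but through free space.

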